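Stand the stain bottles in their holders

TASK

Get the staining place ready: first stand the two wide jars in the two wide holders, one in each, and only when both are in, stand the two slim dropper bottles in the two narrow holders, one in each. Keep all four upright, down on the floor of their holders, and leave the cup and the petri dish where they are.

Things in the scene. Friction and masses are not known exactly. Their poses are not given: they have to be found in the camera images.
- jar_1: One of two like squat staining jars with a light grey screw cap (closed, fixed): a cylinder 51 mm in diameter, 80 mm tall, 0.12 kg, loose, upright on the table at the start. Grip its sides anywhere from 15 to 75 mm above the underside. Origin: centre of the underside; z up along the jar. Either jar may go in either wide holder.
- jar_2: One of two like squat staining jars with a light grey screw cap (closed, fixed): a cylinder 51 mm in diameter, 80 mm tall, 0.12 kg, loose, upright on the table at the start. Grip its sides anywhere from 15 to 75 mm above the underside. Origin: centre of the underside; z up along the jar. Either jar may go in either wide holder.
- dropper_1: One of two like slim dropper bottles with pointed bulb (closed, fixed): body 28 mm in diameter up to about 36 mm above the underside, shoulder, then a 20 mm cap from 50 mm up; 84 mm tall, 0.04 kg, loose, upright on the table at the start. Origin: centre of the underside; z up along the bottle. Either bottle may go in either narrow holder.
- dropper_2: One of two like slim dropper bottles with pointed bulb (closed, fixed): body 28 mm in diameter up to about 36 mm above the underside, shoulder, then a 20 mm cap from 50 mm up; 84 mm tall, 0.04 kg, loose, upright on the table at the start. Origin: centre of the underside; z up along the bottle. Either bottle may go in either narrow holder.
- wide_holder_1: One of two wide bottle holders: a low white plastic ring (74 mm outside) on a round foot plate 86 mm in diameter, dark rubber floor, fixed to the table. Round well 66 mm in diameter, 10 mm deep: floor 4 mm, rim 14 mm above the table. Takes one jar (51 mm). Origin: at table height, straight below the middle of the well; z up.
- wide_holder_2: One of two wide bottle holders: a low white plastic ring (74 mm outside) on a round foot plate 86 mm in diameter, dark rubber floor, fixed to the table. Round well 66 mm in diameter, 10 mm deep: floor 4 mm, rim 14 mm above the table. Takes one jar (51 mm). Origin: at table height, straight below the middle of the well; z up.
- narrow_holder_1: One of two narrow bottle holders: a low white plastic ring (50 mm outside) on a round foot plate 62 mm in diameter, dark rubber floor, fixed to the table. Round well 42 mm in diameter, 10 mm deep: floor 4 mm, rim 14 mm above the table. Takes one dropper bottle (28 mm). Origin: at table height, straight below the middle of the well; z up.
- narrow_holder_2: One of two narrow bottle holders: a low white plastic ring (50 mm outside) on a round foot plate 62 mm in diameter, dark rubber floor, fixed to the table. Round well 42 mm in diameter, 10 mm deep: floor 4 mm, rim 14 mm above the table. Takes one dropper bottle (28 mm). Origin: at table height, straight below the middle of the well; z up.
- cup: Bystander: a thin open plastic cup with pale blue rinse, 73 mm in diameter at the rim, 92 mm tall, loose, standing on the table. Origin: centre of the underside. To be left alone.
- dish: Bystander: a flat covered petri dish, 61 mm in diameter, 14 mm tall, loose, lying on the table. Origin: centre of the underside. To be left alone.
Mind the look-alikes: they are no part of the job. What is shaped like the dropper_2 but green is not meant.

How it is judged:
On the way, in this order (a step that is already met when the one before it is completed fails the run):
1. both jars stand in the wide holders (((horizontal distance between jar_1 and wide_holder_1 below 0.012 m and z of jar_1 in the frame of wide_holder_1 between 0.001 and 0.008 m and angle between jar_1's own z axis and vertical below 0.1 rad) or (horizontal distance between jar_1 and wide_holder_2 below 0.012 m and z of jar_1 in the frame of wide_holder_2 between 0.001 and 0.008 m and angle between jar_1's own z axis and vertical below 0.1 rad)) and ((horizontal distance between jar_2 and wide_holder_1 below 0.012 m and z of jar_2 in the frame of wide_holder_1 between 0.001 and 0.008 m and angle between jar_2's own z axis and vertical below 0.1 rad) or (horizontal distance between jar_2 and wide_holder_2 below 0.012 m and z of jar_2 in the frame of wide_holder_2 between 0.001 and 0.008 m and angle between jar_2's own z axis and vertical below 0.1 rad))), for 0.2 s.
2. both dropper bottles stand in the narrow holders as well (all of step 1 and ((horizontal distance between dropper_1 and narrow_holder_1 below 0.012 m and z of dropper_1 in the frame of narrow_holder_1 between 0.001 and 0.008 m and angle between dropper_1's own z axis and vertical below 0.1 rad) or (horizontal distance between dropper_1 and narrow_holder_2 below 0.012 m and z of dropper_1 in the frame of narrow_holder_2 between 0.001 and 0.008 m and angle between dropper_1's own z axis and vertical below 0.1 rad)) and ((horizontal distance between dropper_2 and narrow_holder_1 below 0.012 m and z of dropper_2 in the frame of narrow_holder_1 between 0.001 and 0.008 m and angle between dropper_2's own z axis and vertical below 0.1 rad) or (horizontal distance between dropper_2 and narrow_holder_2 below 0.012 m and z of dropper_2 in the frame of narrow_holder_2 between 0.001 and 0.008 m and angle between dropper_2's own z axis and vertical below 0.1 rad))), for 0.2 s.
At the end, for the whole second after the job is handed in: Each jar stands in a wide holder and each dropper bottle in a narrow holder: within 12 mm of the holder's centre line, underside on the well's floor (1 to 8 mm above the table), upright within 0.1 rad, at rest; cup and petri dish within 30 mm of where they stood (all of step 2 and linear speed of each of jar_1, jar_2, dropper_1, dropper_2 below 0.02 m/s and distance of each of cup, dish from where it was at the start of the episode below 0.03 m); the robot touches nothing.
It fails at once if a dropper bottle is taken away before both jars stand in their holders (not (((horizontal distance between jar_1 and wide_holder_1 below 0.012 m and z of jar_1 in the frame of wide_holder_1 between 0.001 and 0.008 m and angle between jar_1's own z axis and vertical below 0.1 rad) or (horizontal distance between jar_1 and wide_holder_2 below 0.012 m and z of jar_1 in the frame of wide_holder_2 between 0.001 and 0.008 m and angle between jar_1's own z axis and vertical below 0.1 rad)) and ((horizontal distance between jar_2 and wide_holder_1 below 0.012 m and z of jar_2 in the frame of wide_holder_1 between 0.001 and 0.008 m and angle between jar_2's own z axis and vertical below 0.1 rad) or (horizontal distance between jar_2 and wide_holder_2 below 0.012 m and z of jar_2 in the frame of wide_holder_2 between 0.001 and 0.008 m and angle between jar_2's own z axis and vertical below 0.1 rad))) and distance of any of dropper_1, dropper_2 from where it was at the start of the episode above 0.04 m).
It fails at once if a jar or dropper bottle is tipped over (more than 0.7 rad) (angle between any of jar_1, jar_2, dropper_1, dropper_2's own z axis and vertical above 0.7 rad).
It fails at once if the cup or the petri dish is pushed away (30 mm) or the cup tipped (distance of any of cup, dish from where it was at the start of the episode above 0.03 m or angle between cup's own z axis and vertical above 0.7 rad).
It also fails if it takes over 112 s, if anything falls off the work surface, if the arm or the gripper's body presses on something with over 40 N, if the wrist force passes 120 N, or if a joint passes its speed limit or range.

ROBOT

A 7-joint arm with a two-finger parallel gripper is mounted at the origin on a cart in front of the work surface, level with it; the furniture and walls round the work are solid. World frame = base frame: x ahead of the robot, y to its left, z up, the work surface at z = 0. Lengths are in m, angles in rad, forces in N, time in s.
With the tool pointing down it reaches from about 0.425 to 0.875 m from the base axis. Payload 4.7 kg.
Tool frame: the origin (TCP) lies midway between the tips of the shut fingers; the grasp point (between the pads) lies 19 mm behind it; z points along the fingers, y is the line along which they close (so a half turn about z gives the same grasp; the last joint's range is limited). The gripper opens to 87 mm and grips with 3 to 60 N. Pads are 19 mm wide; open, the fingers measure 117 mm over their backs; the gripper's body (75 mm by 190 mm) begins 51 mm behind the grasp point.
Start: joints at [1.247, 0.321, -0.07, 1.45, 0.023, 1.371, -0.057], TCP at [0.215, -0.613, 0.223] pointing down, gripper open.
Joint ranges: [-2.86, 2.86], [-0.3, 2.09], [-1.38, 1.24], [0.06, 2.45], [-1.56, 4.7], [0.09, 2.05], [-2.69, 2.69]. Speed limits (rad/s): [2.57, 2.57, 3.14, 3.14, 3.14, 3.14, 3.14].

INTERFACE

Orientations are given as a unit quaternion [x, y, z, w].
In Python, from rig import robot, viewer gives the robot as it stands.
- The arm moves only by the tool carry_out, never from a script. Its argument "increments" is a list of rows, each a list of 7 numbers: the shift along the tool's x, y, z in units of 30 mm (1.0 is 30 mm), then the turn, a rotation vector about the tool's x, y, z in units of 6 degrees (1.0 is 6 degrees), then the opening, from -1 (shut) to 1 (fully open). In form: [[x, y, z, wx, wy, wz, claw], ...]. A call has exactly 5 rows; each row shifts and turns the commanded pose from where the row before left it, along the tool's axes as they then stand; what a row does not reach is not made up. A row lasts 1/8 s, in which the tool goes at most 62.5 mm and 10.7 degrees, less where a joint would pass 70% of its speed; a pose out of reach is approached as far as the arm can. A call is refused whole if a number of a shift passes 1 or a number of a turn 1, either way. A call with a gripper value outside its range is refused whole. The fingers move at their own pace and stop on an object; the grip force is fixed at half the most. Time passes only in rows, so rows that do not move let the fingers close, or fill a call up. It gives the time, the measured TCP pose, the force, the opening and the grip force at its end, in the units of the state.
- robot.get_obs(): the state, without advancing time (a new reading comes with each control period).
- viewer.camera(name): name is "scene" or "top" or "wrist"; returns the picture (420x560x3 uint8, red, green, blue); there is no depth.
- viewer.camera_info(name): a dict with "fx", "fy", "cx", "cy" (pixels), "position" and "attitude" of the camera in the world; the wrist camera has in their place "hand_eye" (4x4, takes a point from camera to tool coordinates, whose origin is the TCP and whose axes are the flange's). Camera axes: x right, y down, z forward; pixel columns grow to the right and rows downward; lengths in m; the calibration is good to about 2 mm. A picture is of the moment at which its call begins: read the wrist's pose just before it. camera_info takes no time and is no camera call.
- robot.job_done(): hands the job in; it is judged then, once.
The state is a dict: "clock": time; "joints": joint angles; "qvel": joint speeds; "effort": joint torques, N m; "position": TCP position; "tool_rot": TCP orientation; "force": force on the tool from outside, world axes, zero at the start; "ft_torque": the same for the moment, N m; "grip_width": finger opening in m; "finger_force": force on a finger pad.
Only numpy, scipy, OpenCV 4.12 (cv2) and the standard library are available. Lean on these libraries where they do the work, as an engineer would, in place of code of your own. Each camera call takes 0.05 s, during which the arm holds its last target. There are 200 camera calls.

## Working session

There is one attempt and no reset: what is moved stays moved. The work goes in short steps, Python scripts to look and compute and a tool call to move; the robot and the scene stay as the last step left them, time stands still between calls to the robot, and variables do not carry over. Pictures are saved under pics/ and viewed, at most 14 in all, crops included, and the job is handed in when it is done.

Besides the shell and the picture viewer there is one more tool, called by a JSON object that holds its "method" and its "body", one argument or row to a line. carry_out: Moves the arm, as the interface text tells. Its arguments: {"type":"object","properties":{"increments":{"type":"array","items":{"type":"array","items":{"type":"number"}}}},"required":["increments"]}

```bash
mkdir -p pics; python3 - <<'E'
from rig import robot, viewer
import cv2, numpy as np
for n in ("scene","top"):
    cv2.imwrite(f"pics/{n}0.png",viewer.camera(n)[:,:,::-1]); print(viewer.camera_info(n))
print(viewer.camera_info("wrist")); o=robot.get_obs()
print(o)
E
```

```text
{'fx': 400.968914641944, 'fy': 400.968914641944, 'cx': 282.61075948534057, 'cy': 208.44666003680766, 'position': array([ 0.32418535, -0.64191405,  0.68656879]), 'attitude': array([ 0.91421481, -0.21436234,  0.07319215, -0.33601039])}
{'fx': 528.937255176353, 'fy': 528.937255176353, 'cx': 282.61198402938527, 'cy': 210.59985513776434, 'position': array([ 0.42592459, -0.16068338,  1.13564346]), 'attitude': array([-0.69563684,  0.7160774 , -0.03329045,  0.04705636])}
{'fx': 348.05203154989016, 'fy': 348.05203154989016, 'cx': 275.37518085520986, 'cy': 208.40914857942045, 'hand_eye': array([[ 1.20068384e-03, -9.58508615e-01, -2.85061035e-01,
         7.81453112e-02],
       [ 9.99998899e-01,  9.02174442e-04,  1.17848637e-03,
        -8.53567064e-04],
       [-8.72414557e-04, -2.85062136e-01,  9.58508642e-01,
        -1.61240171e-01],
       [ 0.00000000e+00,  0.00000000e+00,  0.00000000e+00,
         1.00000000e+00]])}
{'clock': 0.1, 'joints': array([ 1.24710875,  0.3217472 , -0.07008081,  1.45156535,  0.0225999 ,
        1.3708023 , -0.05690473]), 'qvel': array([-0.00103959, -0.00089652, -0.00323391, -0.00250683, -0.00025574,
        0.00038632, -0.00114772]), 'effort': array([ 1.41932554e-05, -4.92571127e+01, -4.05706661e-01, -3.13399887e+01,
       -6.41513988e-02,  3.95014929e-02,  9.19560262e-05]), 'position': array([ 0.21519533, -0.61281106,  0.22156575]), 'tool_rot': array([ 9.85769292e-01,  1.68101606e-01, -1.92615906e-04, -8.46088035e-04]), 'force': array([-0.45635691,  0.41895095, -0.53266908]), 'ft_torque': array([ 0.00683991,  0.00859696, -0.06664579]), 'finger_force': 0.0, 'grip_width': 0.08694250426247772}
```

View pics/top0.png

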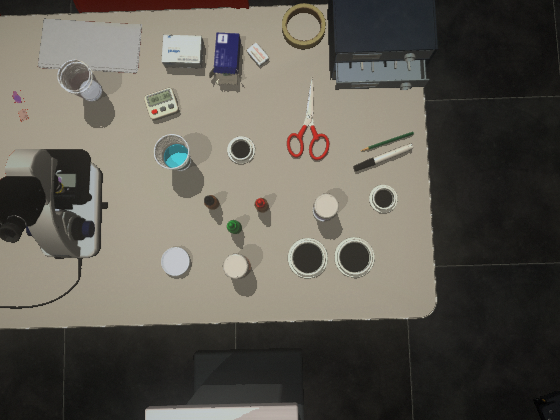

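View pics/scene0.png

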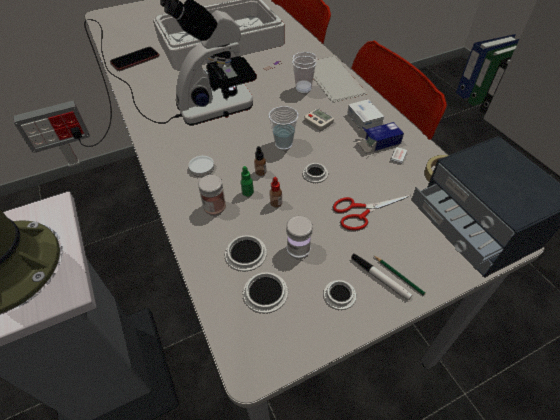

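The top view shows the jar caps near (236,265) and (326,207), the wide holders at (307,258) and (354,258), and the narrow holders at (241,150) and (384,199). The brown dropper is at (211,202) and the red one at (261,205). The green decoy is at (234,227), the cup at (172,152) and the dish at (176,261). The scene view shows the same layout.

```bash
cat > h.py <<'E'
import numpy as np, cv2
from scipy.spatial.transform import Rotation as R
from rig import robot, viewer
def ray(name,px,o=None):
    i=viewer.camera_info(name)
    d=np.array([(px[0]-i['cx'])/i['fx'],(px[1]-i['cy'])/i['fy'],1.])
    if name=="wrist":
        T=i['hand_eye']; Rt=R.from_quat(o['tool_rot'])
        return o['position']+Rt.apply(T[:3,3]), Rt.apply(T[:3,:3]@d)
    return np.array(i['position']), R.from_quat(i['attitude']).apply(d)
def onz(name,px,z,o=None):
    p,d=ray(name,px,o); return p+d*(z-p[2])/d[2]
def proj(name,P):
    i=viewer.camera_info(name); c=R.from_quat(i['attitude']).inv().apply(np.array(P)-i['position'])
    return np.array([i['cx']+i['fx']*c[0]/c[2], i['cy']+i['fy']*c[1]/c[2]])
def go(P,o=None,yaw=None):
    "shift in tool units from the measured pose to world point P (tcp)"
    o=o or robot.get_obs(); return R.from_quat(o['tool_rot']).inv().apply(np.array(P)-o['position'])/.03
E
python3 - <<'E'
from h import *
im=cv2.imread("pics/top0.png")[:,:,::-1]
hsv=cv2.cvtColor(im,cv2.COLOR_RGB2HSV)
dark=(hsv[:,:,2]<75).astype(np.uint8)
n,l,s,c=cv2.connectedComponentsWithStats(dark)
for k in range(1,n):
    if 100<s[k,4]<2500: print('dark',s[k],c[k].round(1),onz('top',c[k],.004).round(4))
for nm,seed in dict(jarA=(236,265),jarB=(326,205),dish=(176,261)).items():
    print(nm,[im[seed[1],seed[0]+d].tolist() for d in (-18,-14,-10,0,10,14,18)])
for nm,seed,z in (('brown',(211,202),.08),('red',(261,203),.08),('green',(234,226),.08)):
    print(nm,onz('top',seed,z).round(3), onz('top',seed,.05).round(3))
cv2.imwrite("pics/c1.png",cv2.resize(cv2.imread("pics/top0.png")[130:290,150:410],None,fx=3,fy=3,interpolation=2))
E
```

```text
dark [287   8  34  18 175] [303.9  13.5] [ 0.9997 -0.2007  0.004 ]
dark [284  34  41  16 143] [304.4  43.7] [ 0.9287 -0.1995  0.004 ]
dark [235  36   7  38 107] [238.2  56. ] [ 0.9057 -0.0509  0.004 ]
dark [232 141  18  17 229] [240.4 149.1] [ 0.6936 -0.0518  0.004 ]
dark [354 158  22  13 143] [364.5 164.4] [ 0.6508 -0.3207  0.004 ]
dark [ 91 168  17  89 300] [100.1 211.7] [0.5649 0.2554 0.004 ]
dark [375 190  17  18 240] [383.2 198. ] [ 0.5761 -0.3574  0.004 ]
dark [205 196  14  13 117] [211.1 201.7] [0.5795 0.0138 0.004 ]
dark [293 243  29  30 665] [307.4 257.6] [ 0.4531 -0.1903  0.004 ]
dark [340 243  29  29 667] [354.1 256.9] [ 0.4519 -0.2897  0.004 ]
jarA [[166, 157, 141], [135, 129, 116], [204, 197, 180], [203, 197, 180], [198, 191, 174], [96, 81, 68], [145, 137, 121]]
jarB [[166, 159, 141], [168, 159, 142], [191, 184, 168], [201, 194, 178], [203, 196, 179], [145, 138, 122], [144, 136, 122]]
dish [[168, 161, 143], [170, 174, 178], [195, 196, 199], [193, 194, 198], [194, 196, 200], [92, 88, 80], [167, 160, 143]]
brown [0.569 0.002 0.08 ] [0.573 0.007 0.05 ]
red [ 0.563 -0.099  0.08 ] [ 0.567 -0.097  0.05 ]
green [ 0.519 -0.043  0.08 ] [ 0.521 -0.04   0.05 ]
```

View pics/c1.png

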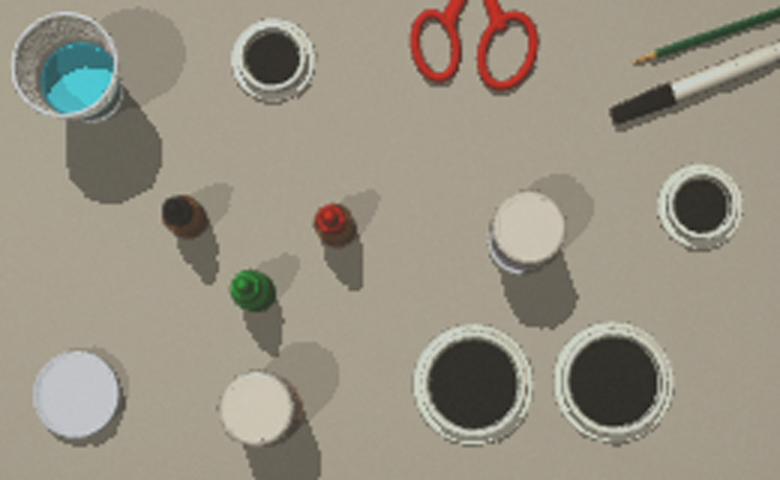

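```bash
python3 - <<'E'
from h import *
im=cv2.imread("pics/top0.png")[:,:,::-1]; sc=cv2.imread("pics/scene0.png")[:,:,::-1]
g=(im.min(2)>160).astype(np.uint8); g=cv2.morphologyEx(g,cv2.MORPH_OPEN,np.ones((5,5)))
n,l,s,c=cv2.connectedComponentsWithStats(g)
for k in range(1,n):
    x,y=c[k]
    if s[k,4]>150 and 150<x<410 and 130<y<290:
        m=cv2.findContours((l==k).astype(np.uint8),0,1)[0][0]; e=cv2.minEnclosingCircle(m)
        print(s[k],c[k].round(1),e,onz('top',c[k],.08).round(4),onz('top',e[0],.014).round(4))
def show(nm,P): print(nm,'scene px',proj('scene',P).round(0),'top',proj('top',P).round(1))
h=cv2.cvtColor(im,cv2.COLOR_RGB2HSV)
for nm,box,f in (('red',(245,190,280,225),lambda q:((q[:,:,0]<6)|(q[:,:,0]>174))&(q[:,:,1]>150)),('green',(220,212,250,245),lambda q:(abs(q[:,:,0].astype(int)-65)<15)&(q[:,:,1]>120)),('brown',(198,190,225,222),lambda q:(q[:,:,2]<70)&(q[:,:,1]<110))):
    x0,y0,x1,y1=box; m=f(h[y0:y1,x0:x1]); yy,xx=np.nonzero(m); p=(xx.mean()+x0,yy.mean()+y0); print(nm,m.sum(),p,onz('top',p,.06).round(4))
cv2.imwrite("pics/c2.png",cv2.resize(sc[140:310,180:360,::-1],None,fx=4,fy=3.5,interpolation=2))
from scipy.spatial.transform import Rotation as R
E
```

```text
[315 195  23  22 400] [325.7 205.3] ((325.7252197265625, 205.06756591796875), 11.46288776397705) [ 0.5549 -0.2286  0.08  ] [ 0.5634 -0.2329  0.014 ]
[161 247  28  29 639] [174.6 260.9] ((174.73529052734375, 260.9117736816406), 14.351423263549805) [0.4523 0.0767 0.08  ] [0.4539 0.0911 0.014 ]
[224 255  22  22 407] [234.6 265.4] ((234.54225158691406, 265.274658203125), 11.67420768737793) [ 0.44   -0.0432  0.08  ] [ 0.4411 -0.0358  0.014 ]
red 54 (np.float64(259.55555555555554), np.float64(202.07407407407408)) [ 0.5681 -0.0946  0.06  ]
green 41 (np.float64(231.02439024390245), np.float64(223.9268292682927)) [ 0.5248 -0.0352  0.06  ]
brown 104 (np.float64(210.83653846153845), np.float64(201.55769230769232)) [0.5722 0.0057 0.06  ]
```

View pics/c2.png

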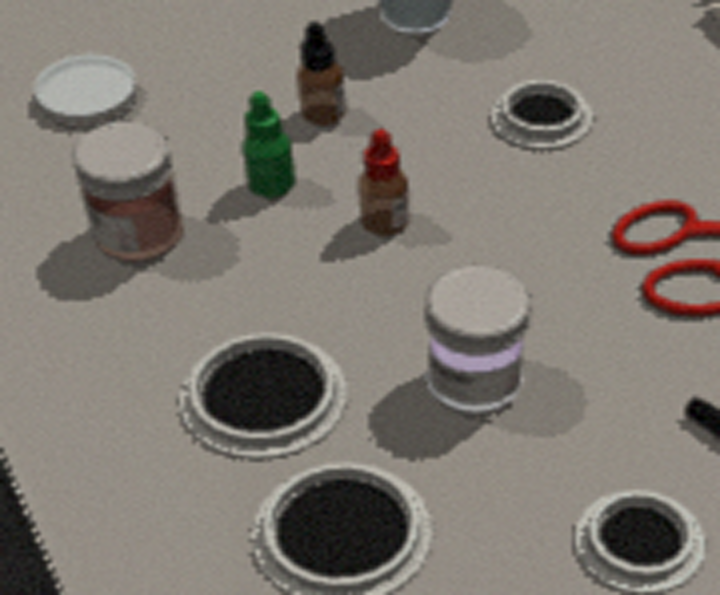

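```bash
cat >> h.py <<'E'
def plan(P,n,head=0.,o=None):
    "n rows (shift, turn) to TCP P with tool y heading 'head' degrees, tool straight down"
    o=o or robot.get_obs(); q=R.from_quat(o['tool_rot']); p=np.array(o['position'])
    a=np.radians(head+90)/2; g=R.from_quat([np.cos(a),np.sin(a),0,0])
    for k in range(n,0,-1):
        s=np.round(q.inv().apply(np.array(P)-p)/k/.03,2)
        w=np.round((q.inv()*g).as_rotvec(degrees=True)/k/6,2)
        print(*(s+0.),*(w+0.),sep=', ')
        p=p+q.apply(s*.03); q=q*R.from_rotvec(w*6,degrees=True)
E
python3 -c "
from h import *
plan([.555,-.2286,.16],20)"
```

```text
0.75, -0.42, 0.1, 0.0, 0.0, -0.59
0.77, -0.37, 0.1, 0.0, 0.0, -0.59
0.79, -0.32, 0.1, 0.0, 0.0, -0.59
0.81, -0.27, 0.1, 0.0, 0.0, -0.59
0.83, -0.22, 0.1, 0.0, 0.0, -0.59
0.84, -0.17, 0.1, 0.0, 0.0, -0.59
0.85, -0.12, 0.1, 0.0, 0.0, -0.59
0.85, -0.06, 0.11, 0.0, 0.0, -0.59
0.85, -0.01, 0.1, 0.0, 0.0, -0.59
0.85, 0.04, 0.11, 0.0, 0.0, -0.59
0.85, 0.09, 0.1, 0.0, 0.0, -0.59
0.84, 0.15, 0.11, 0.0, 0.0, -0.59
0.83, 0.2, 0.1, 0.0, 0.0, -0.59
0.82, 0.25, 0.11, 0.0, 0.0, -0.59
0.8, 0.3, 0.1, 0.0, 0.0, -0.59
0.78, 0.34, 0.11, 0.0, 0.0, -0.58
0.76, 0.39, 0.1, 0.0, 0.0, -0.59
0.74, 0.44, 0.11, 0.0, 0.0, -0.58
0.7, 0.48, 0.1, 0.0, -0.01, -0.59
0.68, 0.53, 0.1, -0.01, -0.01, -0.58
```

{"method": "carry_out", "body": {
  "increments": [
    [0.75,-0.42,0.1,0,0,-0.59,1],
    [0.77,-0.37,0.1,0,0,-0.59,1],
    [0.79,-0.32,0.1,0,0,-0.59,1],
    [0.81,-0.27,0.1,0,0,-0.59,1],
    [0.83,-0.22,0.1,0,0,-0.59,1]
  ]
}}

```text
clock: 0.72
position: [0.302, -0.5155, 0.2075]
tool_rot: [0.947, 0.32, 0.0, 0.0]
force: [-0.2, -0.4, -0.2]
grip_width: 0.087
finger_force: 0.0
```

{"method": "carry_out", "body": {
  "increments": [
    [0.84,-0.17,0.1,0,0,-0.59,1],
    [0.85,-0.12,0.1,0,0,-0.59,1],
    [0.85,-0.06,0.1,0,0,-0.59,1],
    [0.85,-0.01,0.1,0,0,-0.59,1],
    [0.85,0.04,0.1,0,0,-0.59,1]
  ]
}}

```text
clock: 1.35
position: [0.3866, -0.4201, 0.1924]
tool_rot: [0.887, 0.462, -0.0, 0.0]
force: [-0.4, 0.3, -0.3]
grip_width: 0.087
finger_force: 0.0
```

{"method": "carry_out", "body": {
  "increments": [
    [0.85,0.09,0.1,0,0,-0.59,1],
    [0.84,0.15,0.1,0,0,-0.59,1],
    [0.83,0.2,0.1,0,0,-0.59,1],
    [0.82,0.25,0.1,0,0,-0.59,1],
    [0.8,0.3,0.1,0,0,-0.59,1]
  ]
}}

```text
clock: 1.98
position: [0.4717, -0.3242, 0.1774]
tool_rot: [0.805, 0.593, -0.0, 0.0]
force: [0.2, -0.7, 0.0]
grip_width: 0.0873
finger_force: 0.0
```

{"method": "carry_out", "body": {
  "increments": [
    [0.78,0.34,0.1,0,0,-0.59,1],
    [0.76,0.39,0.1,0,0,-0.59,1],
    [0.74,0.44,0.1,0,0,-0.59,1],
    [0.7,0.48,0.1,0,0,-0.59,1],
    [0.68,0.53,0.1,0,0,-0.59,1]
  ]
}}

```text
clock: 2.6
position: [0.5562, -0.2278, 0.1623]
tool_rot: [0.705, 0.709, -0.0, 0.0]
force: [0.1, -1.2, 0.0]
grip_width: 0.0873
finger_force: 0.0
```

```bash
python3 -c "
from h import *
o=robot.get_obs(); print(o['clock'],o['position'],o['tool_rot'],o['joints'])
cv2.imwrite('pics/w1.png',viewer.camera('wrist')[:,:,::-1])
plan([.555,-.2286,.085],5); print(); plan([.555,-.2286,.031],10)"
```

```text
2.6 [ 0.55622072 -0.22782497  0.1623199 ] [ 7.04762791e-01  7.09443024e-01 -4.37986061e-05  4.72660204e-05] [ 0.76830139  0.29335209 -0.50569243  1.64284964  0.14858926  1.24373333
  0.23946527]
-0.04, -0.03, 0.51, 0.0, -0.01, 0.03
-0.03, -0.02, 0.51, 0.0, 0.0, 0.02
-0.04, -0.03, 0.52, 0.01, -0.01, 0.03
-0.03, -0.02, 0.51, 0.0, 0.0, 0.02
-0.04, -0.02, 0.52, 0.01, -0.01, 0.03

-0.02, -0.01, 0.44, 0.0, 0.0, 0.01
-0.02, -0.01, 0.44, 0.0, 0.0, 0.01
-0.02, -0.01, 0.44, 0.0, 0.0, 0.01
-0.02, -0.01, 0.44, 0.0, 0.0, 0.01
-0.02, -0.01, 0.43, 0.0, 0.0, 0.01
-0.02, -0.02, 0.44, 0.0, -0.01, 0.02
-0.02, -0.01, 0.43, 0.0, 0.0, 0.01
-0.02, -0.02, 0.44, 0.01, -0.01, 0.02
-0.01, -0.01, 0.43, 0.0, 0.0, 0.01
-0.02, -0.02, 0.44, 0.01, -0.01, 0.02
```

View pics/w1.png

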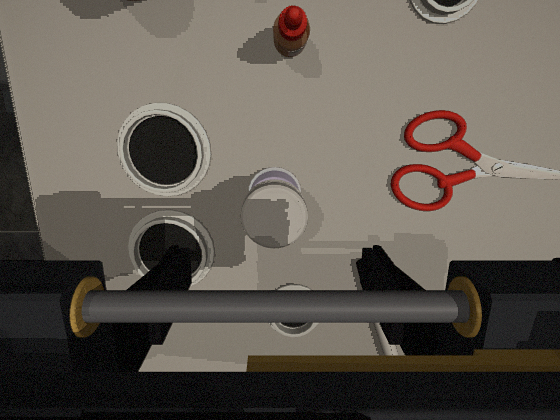

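The wrist view shows the jar cap centred near (274,215) between the fingers, with the wide holder floors near (163,150) and (170,252).

```bash
python3 -c "
from h import *
o=robot.get_obs()
for p,z in (((274,216),.08),((163,150),.004),((164,147),.014)): print(onz('wrist',p,z,o).round(4))
"
```

```text
[ 0.5574 -0.2224  0.08  ]
[ 0.4556 -0.1849  0.004 ]
[ 0.4599 -0.181   0.014 ]
```

{"method": "carry_out", "body": {
  "increments": [
    [0.02,0,0.44,0,0,0,1],
    [0.02,0,0.44,0,0,0,1],
    [0.02,0,0.44,0,0,0,1],
    [0.02,0,0.44,0,0,0,1],
    [0,0,0.44,0,0,0,1]
  ]
}}

```text
clock: 3.28
position: [0.5548, -0.2269, 0.0955]
tool_rot: [0.706, 0.708, -0.0, -0.0]
force: [-0.4, 1.1, 0.0]
grip_width: 0.0872
finger_force: 0.0
```

{"method": "carry_out", "body": {
  "increments": [
    [0,0,0.44,0,0,0,1],
    [0,0,0.44,0,0,0,1],
    [0,0,0.44,0,0,0,1],
    [0,0,0.44,0,0,0,1],
    [0,0,0.42,0,0,0,1]
  ]
}}

```text
clock: 3.9
position: [0.5551, -0.2266, 0.0303]
tool_rot: [0.706, 0.708, -0.0, -0.0]
force: [0.5, -0.7, 1.3]
grip_width: 0.087
finger_force: 0.0
```

{"method": "carry_out", "body": {
  "increments": [
    [0,0,0,0,0,0,-1],
    [0,0,0,0,0,0,-1],
    [0,0,0,0,0,0,-1],
    [0,0,0,0,0,0,-1],
    [0,0,0,0,0,0,-1]
  ]
}}

```text
clock: 4.53
position: [0.5553, -0.2268, 0.0316]
tool_rot: [0.706, 0.708, -0.0, 0.0]
force: [0.3, 0.6, 2.4]
grip_width: 0.0495
finger_force: 30.0
```

{"method": "carry_out", "body": {
  "increments": [
    [0,0,0,0,0,0,-1],
    [0,0,0,0,0,0,-1],
    [0,0,-0.4,0,0,0,-1],
    [0,0,-0.8,0,0,0,-1],
    [0,0,-0.4,0,0,0,-1]
  ]
}}

```text
clock: 5.15
position: [0.5559, -0.2268, 0.0808]
tool_rot: [0.706, 0.708, 0.0, 0.001]
force: [-1.0, -0.3, -0.7]
grip_width: 0.0489
finger_force: 30.0
```

```bash
python3 -c "
from h import *
o=robot.get_obs(); print(o['clock'],o['position'],o['tool_rot'],o['grip_width'],o['finger_force'])
cv2.imwrite('pics/w2.png',viewer.camera('wrist')[:,:,::-1])
plan([.453,-.287,.08],10)"
```

```text
5.15 [ 0.55594207 -0.22678506  0.08079281] [7.06129021e-01 7.08082405e-01 3.93802807e-04 9.78520569e-04] 0.048935713587758035 30.00873148995197
-0.2, -0.35, 0.01, 0.0, 0.0, 0.0
-0.2, -0.35, 0.01, 0.0, 0.0, 0.0
-0.2, -0.34, 0.0, 0.0, 0.0, 0.0
-0.2, -0.35, 0.01, 0.0, 0.0, 0.0
-0.2, -0.34, 0.0, 0.01, 0.0, 0.0
-0.2, -0.35, 0.01, 0.0, 0.0, 0.01
-0.2, -0.34, 0.0, 0.01, 0.0, 0.0
-0.2, -0.35, 0.01, 0.0, 0.01, 0.01
-0.2, -0.34, 0.01, 0.01, 0.0, 0.0
-0.19, -0.35, 0.0, 0.0, 0.01, 0.01
```

View pics/w2.png

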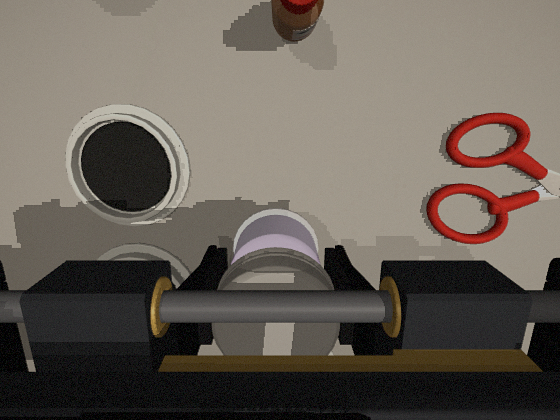

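The jar is held between the fingers, with its cap centre near (276,305). The wide holder 1 floor is at (126,167).

```bash
python3 -c "
from h import *
o=robot.get_obs(); o['position'];print(o['position'])
for p,z in (((276,248),.130),((276,305),.130),((277,211),.05),((126,167),.004)): print(onz('wrist',p,z,o).round(4))
"
```

```text
[ 0.55657139 -0.22704673  0.08199152]
[ 0.5561 -0.1961  0.13  ]
[ 0.5562 -0.2189  0.13  ]
[ 0.5572 -0.2072  0.05  ]
[ 0.4531 -0.1898  0.004 ]
```

```bash
python3 -c "
from h import *
a=viewer.camera('scene'); cv2.imwrite('pics/s2.png',cv2.resize(a[150:350,180:400,::-1],None,fx=3.5,fy=3,interpolation=2))
for P in ((.556,-.227,.051),(.556,-.227,.131)): print((proj('scene',P)-[180,150])*[3.5,3])
"
```

```text
[414.97823751 248.08679391]
[418.07513011 169.09845191]
```

View pics/s2.png

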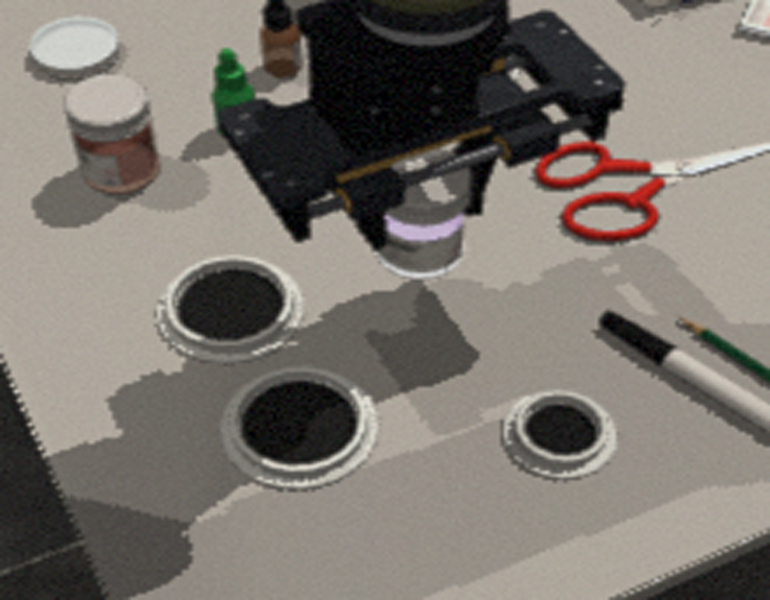

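The scene view shows the jar hanging upright in the gripper, with its base near (420,258), close to the predicted position. I'll move it to wide holder 2.

{"method": "carry_out", "body": {
  "increments": [
    [-0.2,-0.35,0,0,0,0,-1],
    [-0.2,-0.35,0,0,0,0,-1],
    [-0.2,-0.35,0,0,0,0,-1],
    [-0.2,-0.35,0,0,0,0,-1],
    [-0.2,-0.35,0,0,0,0,-1]
  ]
}}

```text
clock: 5.88
position: [0.5018, -0.2573, 0.0791]
tool_rot: [0.706, 0.708, -0.0, -0.0]
force: [-0.4, -0.4, -0.4]
grip_width: 0.0493
finger_force: 30.0
```

{"method": "carry_out", "body": {
  "increments": [
    [-0.2,-0.35,0,0,0,0,-1],
    [-0.2,-0.35,0,0,0,0,-1],
    [-0.2,-0.35,0,0,0,0,-1],
    [-0.2,-0.35,0,0,0,0,-1],
    [-0.2,-0.3,0,0,0,0,-1]
  ]
}}

```text
clock: 6.5
position: [0.4511, -0.2873, 0.0792]
tool_rot: [0.706, 0.708, -0.0, 0.0]
force: [0.7, 0.2, 0.7]
grip_width: 0.0496
finger_force: 30.0
```

```bash
python3 -c "
from h import *
o=robot.get_obs(); print(o['position'],o['tool_rot'])
a=viewer.camera('scene'); cv2.imwrite('pics/s3.png',cv2.resize(a[180:350,180:380,::-1],None,fx=4,fy=3.5,interpolation=2))
plan([.453,-.287,.037],5)"
```

```text
[ 0.45109767 -0.28732033  0.07916445] [ 7.06175861e-01  7.08036473e-01 -6.58493676e-05  4.00430062e-05]
0.01, 0.02, 0.28, 0.0, 0.0, 0.0
0.01, 0.02, 0.28, 0.0, 0.0, 0.0
0.01, 0.02, 0.28, 0.0, 0.0, 0.0
0.01, 0.03, 0.28, -0.01, 0.0, 0.0
0.01, 0.02, 0.28, 0.0, 0.01, 0.01
```

View pics/s3.png

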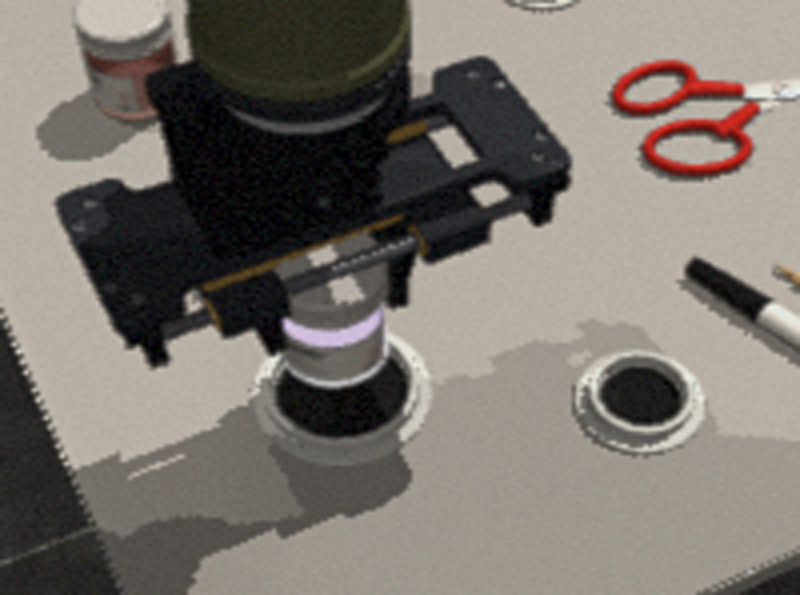

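The scene view shows the jar, base near (336,372), above wide holder 2, whose floor is near (343,390). It's aligned for lowering.

{"method": "carry_out", "body": {
  "increments": [
    [0.01,0.02,0.28,0,0,0,-1],
    [0.01,0.02,0.28,0,0,0,-1],
    [0.01,0.02,0.28,0,0,0,-1],
    [0.01,0.02,0.28,0,0,0,-1],
    [0.01,0.02,0.28,0,0,0,-1]
  ]
}}

```text
clock: 7.18
position: [0.4549, -0.2852, 0.0364]
tool_rot: [0.706, 0.708, 0.0, -0.0]
force: [-1.1, 0.0, -1.1]
grip_width: 0.0498
finger_force: 30.0
```

{"method": "carry_out", "body": {
  "increments": [
    [0,0,0,0,0,0,-1],
    [0,0,0.03,0,0,0,-1],
    [0,0,0,0,0,0,1],
    [0,0,0,0,0,0,1],
    [0,0,0,0,0,0,1]
  ]
}}

```text
clock: 7.8
position: [0.4549, -0.2856, 0.0365]
tool_rot: [0.706, 0.708, -0.0, 0.0]
force: [-0.2, 0.1, 0.6]
grip_width: 0.0716
finger_force: 0.0
```

{"method": "carry_out", "body": {
  "increments": [
    [0,0,0,0,0,0,1],
    [0,0,0,0,0,0,1],
    [0,0,-0.3,0,0,0,1],
    [0,0,-0.6,0,0,0,1],
    [0,0,-0.9,0,0,0,1]
  ]
}}

```text
clock: 8.43
position: [0.4546, -0.2852, 0.0915]
tool_rot: [0.706, 0.708, -0.0, -0.0]
force: [0.2, -0.5, -0.1]
grip_width: 0.0868
finger_force: 0.0
```

{"method": "carry_out", "body": {
  "increments": [
    [0,0,-0.9,0,0,0,1],
    [0,0,-0.9,0,0,0,1],
    [0.5,0,-0.9,0,0,0,1],
    [1,0,0,0,0,0,1],
    [1,0,0,0,0,0,1]
  ]
}}

```text
clock: 9.05
position: [0.4552, -0.2098, 0.1733]
tool_rot: [0.706, 0.708, 0.0, 0.001]
force: [-0.3, 0.3, -0.3]
grip_width: 0.0869
finger_force: 0.0
```

{"method": "carry_out", "body": {
  "increments": [
    [1,0,0,0,0,0,1],
    [1,0,0,0,0,0,1],
    [1,0,0,0,0,0,1],
    [1,0,0,0,0,0,0.7],
    [0.7,0,0,0,0,0,0.7]
  ]
}}

```text
clock: 9.68
position: [0.4546, -0.0678, 0.1728]
tool_rot: [0.706, 0.709, 0.0, 0.001]
force: [1.1, 0.4, 0.3]
grip_width: 0.077
finger_force: 0.0
```

```bash
python3 -c "
from h import *
o=robot.get_obs(); print(o['clock'],o['position'],o['tool_rot'],o['joints'])
cv2.imwrite('pics/w4.png',np.hstack([cv2.resize(viewer.camera('wrist')[:,:,::-1],(448,336)),viewer.camera('top')[170:310,260:400,::-1].repeat(2,0).repeat(2,1)[:,:,:].copy() if 0 else cv2.resize(viewer.camera('top')[190:310,280:400,::-1],(336,336))]))
plan([.44,-.0415,.033],10)"
```

```text
9.675 [ 0.45458638 -0.06776835  0.17275833] [7.05526563e-01 7.08682674e-01 2.14201301e-04 1.04432436e-03] [ 0.76502361 -0.03758195 -0.65439902  1.95035141 -0.02333393  1.21925102
  0.12342284]
0.09, -0.05, 0.47, 0.0, 0.0, 0.01
0.08, -0.05, 0.47, 0.0, 0.0, 0.01
0.09, -0.05, 0.46, 0.0, 0.0, 0.01
0.08, -0.05, 0.47, 0.0, 0.0, 0.01
0.09, -0.05, 0.46, 0.0, 0.0, 0.0
0.08, -0.05, 0.47, 0.0, 0.0, 0.01
0.09, -0.05, 0.46, 0.0, 0.0, 0.0
0.08, -0.05, 0.47, 0.01, 0.0, 0.01
0.09, -0.05, 0.46, 0.0, 0.0, 0.0
0.08, -0.05, 0.47, 0.01, 0.01, 0.01
```

View pics/w4.png

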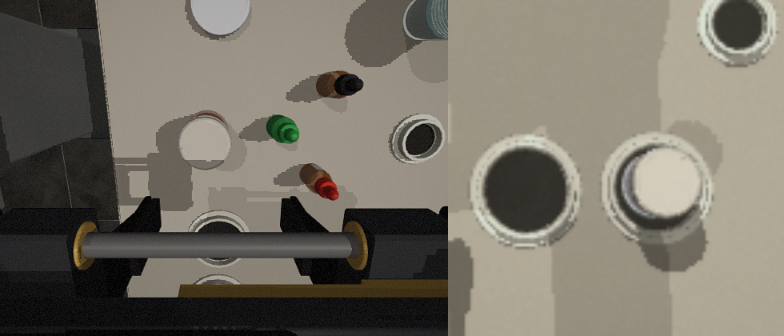

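The wrist view shows the second jar's cap at crop (205,142), which is full-frame (256,177). The top crop shows the first jar standing inside wide holder 2, with its cap at top pixel (358.6,255.4).

```bash
python3 -c "
from h import *
o=robot.get_obs()
print(onz('top',(358.6,255.4),.084),onz('wrist',(256,177.5),.08,o), onz('top',(353.7,258),.014))
for p in ((406,162),(355,160)): print(onz('wrist',p,.06,o))"
```

```text
[ 0.45269247 -0.28952501  0.084     ] [ 0.44002787 -0.03982128  0.08      ] [ 0.44930937 -0.28756844  0.014     ]
[ 0.5576377  -0.03053226  0.06      ]
[ 0.51718068 -0.02927323  0.06      ]
```

{"method": "carry_out", "body": {
  "increments": [
    [0.17,-0.1,0.47,0,0,0,0.7],
    [0.17,-0.1,0.47,0,0,0,0.7],
    [0.17,-0.1,0.47,0,0,0,0.7],
    [0.17,-0.1,0.47,0,0,0,0.7],
    [0.17,-0.1,0.47,0,0,0,0.7]
  ]
}}

```text
clock: 10.4
position: [0.4387, -0.0436, 0.0996]
tool_rot: [0.706, 0.708, -0.0, -0.0]
force: [0.6, 0.1, -0.4]
grip_width: 0.0741
finger_force: 0.0
```

{"method": "carry_out", "body": {
  "increments": [
    [0,0,0.47,0,0,0,0.7],
    [0,0,0.47,0,0,0,0.7],
    [0,0,0.47,0,0,0,0.7],
    [0,0,0.47,0,0,0,0.7],
    [0,0,0.47,0,0,0,0.7]
  ]
}}

```text
clock: 11.02
position: [0.4392, -0.044, 0.0293]
tool_rot: [0.706, 0.708, 0.0, -0.0]
force: [0.5, -0.1, -0.1]
grip_width: 0.0744
finger_force: 0.0
```

{"method": "carry_out", "body": {
  "increments": [
    [0,0,0,0,0,0,-1],
    [0,0,0,0,0,0,-1],
    [0,0,0,0,0,0,-1],
    [0,0,0,0,0,0,-1],
    [0,0,0,0,0,0,-1]
  ]
}}

```text
clock: 11.65
position: [0.4396, -0.0441, 0.0307]
tool_rot: [0.706, 0.708, 0.0, 0.001]
force: [-0.4, 0.8, 3.4]
grip_width: 0.0492
finger_force: 30.3
```

{"method": "carry_out", "body": {
  "increments": [
    [0,0,0,0,0,0,-1],
    [0,0,-0.4,0,0,0,-1],
    [0,0,-0.8,0,0,0,-1],
    [0,0,-0.8,0,0,0,-1],
    [0,0,-0.3,0,0,0,-1]
  ]
}}

```text
clock: 12.28
position: [0.4399, -0.0441, 0.1007]
tool_rot: [0.706, 0.708, 0.0, 0.001]
force: [0.8, 1.6, -1.1]
grip_width: 0.0493
finger_force: 30.2
```

```bash
python3 -c "
from h import *
plan([.453,-.188,.10],10)"
```

```text
-0.48, 0.04, 0.0, 0.0, 0.0, 0.0
-0.48, 0.04, 0.0, 0.0, 0.0, 0.0
-0.48, 0.04, 0.0, 0.0, 0.0, 0.0
-0.48, 0.04, 0.0, 0.0, 0.0, 0.0
-0.48, 0.04, 0.01, 0.0, 0.0, 0.0
-0.48, 0.04, 0.0, 0.0, 0.0, 0.01
-0.48, 0.05, 0.01, 0.01, 0.0, 0.0
-0.48, 0.05, 0.0, 0.0, 0.0, 0.01
-0.48, 0.04, 0.01, 0.01, 0.0, 0.0
-0.48, 0.05, 0.0, 0.0, 0.01, 0.01
```

{"method": "carry_out", "body": {
  "increments": [
    [-0.48,0.04,0,0,0,0,-1],
    [-0.48,0.04,0,0,0,0,-1],
    [-0.48,0.04,0,0,0,0,-1],
    [-0.48,0.04,0,0,0,0,-1],
    [-0.48,0.04,0,0,0,0,-1]
  ]
}}

```text
clock: 12.9
position: [0.4452, -0.117, 0.0989]
tool_rot: [0.706, 0.708, -0.0, -0.0]
force: [0.0, -0.8, -0.8]
grip_width: 0.0493
finger_force: 30.2
```

{"method": "carry_out", "body": {
  "increments": [
    [-0.48,0.04,0,0,0,0,-1],
    [-0.48,0.04,0,0,0,0,-1],
    [-0.48,0.04,0,0,0,0,-1],
    [-0.48,0.04,0,0,0,0,-1],
    [-0.5,0.04,0,0,0,0,-1]
  ]
}}

```text
clock: 13.52
position: [0.4516, -0.1895, 0.0993]
tool_rot: [0.706, 0.708, -0.0, 0.0]
force: [0.1, 0.8, -1.4]
grip_width: 0.0493
finger_force: 30.2
```

```bash
python3 -c "
from h import *
o=robot.get_obs(); print(o['position'])
a=viewer.camera('scene'); cv2.imwrite('pics/s5.png',cv2.resize(a[180:350,180:380,::-1],None,fx=4,fy=3.5,interpolation=2))
plan([.453,-.19,.0365],5)"
```

```text
[ 0.45163893 -0.18946788  0.09927038]
0.01, 0.01, 0.42, 0.0, 0.0, 0.0
0.01, 0.01, 0.42, 0.0, 0.0, 0.0
0.02, 0.01, 0.42, 0.0, 0.0, 0.0
0.01, 0.01, 0.42, 0.0, 0.01, 0.0
0.02, 0.01, 0.41, 0.0, 0.0, 0.0
```

View pics/s5.png

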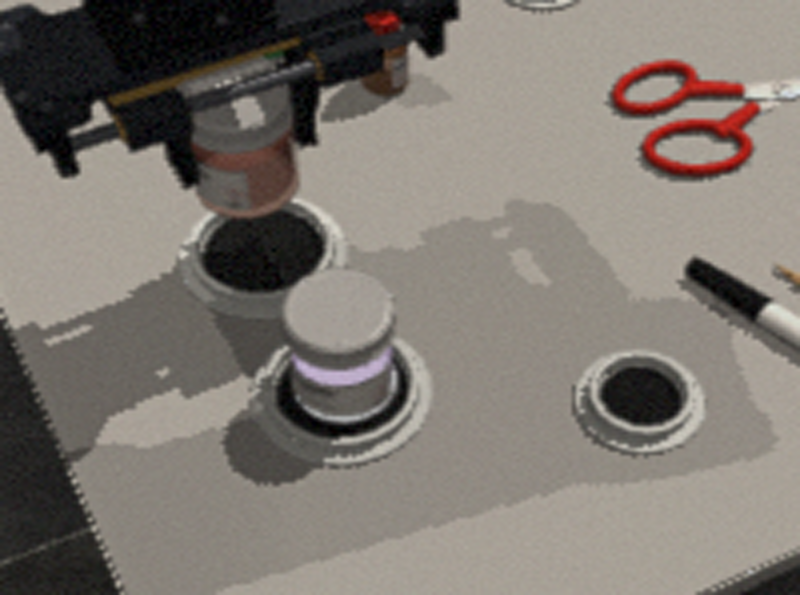

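The first jar stands upright in wide holder 2, near (340,385). The second is above wide holder 1, near (247,205) over the floor at (263,248). I'll lower it.

{"method": "carry_out", "body": {
  "increments": [
    [0.01,0.01,0.42,0,0,0,-1],
    [0.01,0.01,0.42,0,0,0,-1],
    [0.01,0.01,0.42,0,0,0,-1],
    [0.01,0.01,0.42,0,0,0,-1],
    [0.01,0.01,0.41,0,0,0,-1]
  ]
}}

```text
clock: 14.2
position: [0.4529, -0.1867, 0.0355]
tool_rot: [0.706, 0.708, -0.0, -0.0]
force: [0.3, 0.1, 0.0]
grip_width: 0.0492
finger_force: 30.2
```

{"method": "carry_out", "body": {
  "increments": [
    [0,0,0,0,0,0,-1],
    [0,0,0.02,0,0,0,-1],
    [0,0,0,0,0,0,1],
    [0,0,0,0,0,0,1],
    [0,0,0,0,0,0,1]
  ]
}}

```text
clock: 14.82
position: [0.4532, -0.1872, 0.0362]
tool_rot: [0.706, 0.708, 0.0, 0.0]
force: [0.2, -0.6, -0.3]
grip_width: 0.0713
finger_force: 0.0
```

{"method": "carry_out", "body": {
  "increments": [
    [0,0,0,0,0,0,1],
    [0,0,0,0,0,0,1],
    [0,0,-0.3,0,0,0,1],
    [0,0,-0.6,0,0,0,1],
    [0,0,-0.9,0,0,0,1]
  ]
}}

```text
clock: 15.45
position: [0.4529, -0.1869, 0.0912]
tool_rot: [0.706, 0.708, -0.0, -0.0]
force: [0.3, 0.2, -0.6]
grip_width: 0.0871
finger_force: 0.0
```

{"method": "carry_out", "body": {
  "increments": [
    [0,0,-0.9,0,0,0,1],
    [0,0,-0.9,0,0,0,1],
    [0.3,0.7,-0.9,0,0,0,1],
    [0.5,0.9,0,0,0,0,1],
    [0.5,0.9,0,0,0,0,0.2]
  ]
}}

```text
clock: 16.08
position: [0.5293, -0.1478, 0.1732]
tool_rot: [0.706, 0.708, 0.0, 0.001]
force: [0.4, -1.0, 0.7]
grip_width: 0.0829
finger_force: 0.0
```

{"method": "carry_out", "body": {
  "increments": [
    [0.5,0.9,0,0,0,0,0.2],
    [0.4,0.4,0,0,0,0,0.2],
    [0.2,0,0,0,0,0,0.2],
    [0,0,0,0,0,0,0.2],
    [0,0,0,0,0,0,0.2]
  ]
}}

```text
clock: 16.7
position: [0.5661, -0.1158, 0.1711]
tool_rot: [0.707, 0.708, -0.001, 0.0]
force: [-0.0, 0.1, -0.8]
grip_width: 0.0524
finger_force: 0.0
```

```bash
python3 -c "
from h import *
o=robot.get_obs(); print(o['clock'],o['position'],o['tool_rot'],o['grip_width'])
cv2.imwrite('pics/w6.png',np.hstack([cv2.resize(viewer.camera('wrist')[:,:,::-1],(448,336)),cv2.resize(viewer.camera('top')[190:310,280:400,::-1],(336,336))]))
plan([.567,-.096,.04],10)"
```

```text
16.7 [ 0.5660757  -0.1157746   0.17108983] [ 7.06626850e-01  7.07586131e-01 -5.36904522e-04  2.72657891e-04] 0.05244830018015931
0.07, 0.0, 0.44, 0.0, 0.0, 0.0
0.07, 0.0, 0.44, 0.0, 0.0, 0.0
0.07, 0.0, 0.44, 0.0, 0.0, 0.0
0.06, 0.0, 0.44, 0.0, 0.0, 0.0
0.07, 0.0, 0.43, 0.0, 0.0, 0.0
0.06, 0.01, 0.44, 0.0, 0.0, 0.0
0.07, 0.0, 0.43, 0.0, 0.0, 0.0
0.06, 0.01, 0.44, 0.0, 0.0, 0.0
0.07, 0.0, 0.43, 0.0, 0.0, 0.01
0.06, 0.01, 0.44, 0.0, 0.01, 0.0
```

View pics/w6.png

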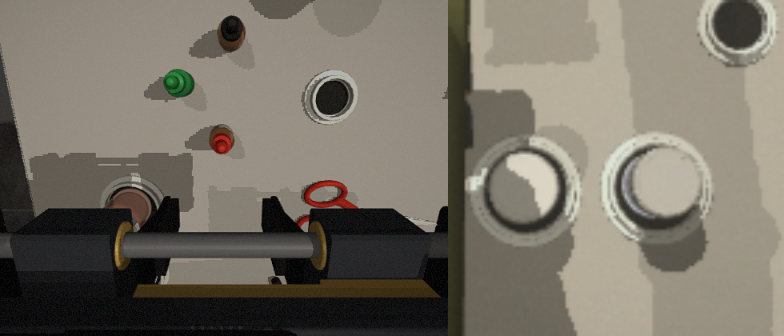

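Both jars stand in the wide holders (top crop, caps at (525,187) and (668,183)). The red dropper's cap is at wrist full-frame (277,177), brown's at (289,38), and the narrow holder's floor at (414,121).

```bash
python3 -c "
from h import *
o=robot.get_obs()
print(onz('top',(307.2,256.8),.084))
for p,z in (((277,177),.062),((277,183),.078),((277,160),.02),((289,36),.062),((414,121),.004)): print(onz('wrist',p,z,o).round(4))"
```

```text
[ 0.45281032 -0.1879628   0.084     ]
[ 0.5672 -0.0915  0.062 ]
[ 0.5671 -0.0928  0.078 ]
[ 0.5674 -0.0845  0.02  ]
[0.5753 0.0097 0.062 ]
[ 0.6928 -0.0509  0.004 ]
```

{"method": "carry_out", "body": {
  "increments": [
    [0.15,0.01,0.44,0,0,0,0.2],
    [0.15,0.01,0.44,0,0,0,0.2],
    [0.15,0.01,0.44,0,0,0,0.2],
    [0.15,0.01,0.3,0,0,0,0.2],
    [0.15,0,0.3,0,0,0,0.2]
  ]
}}

```text
clock: 17.42
position: [0.568, -0.0917, 0.1126]
tool_rot: [0.706, 0.708, -0.0, -0.0]
force: [-0.1, -0.6, 0.0]
grip_width: 0.0522
finger_force: 0.0
```

{"method": "carry_out", "body": {
  "increments": [
    [0,0,0.5,0,0,0,0.2],
    [0,0,0.5,0,0,0,0.2],
    [0,0,0.5,0,0,0,0.2],
    [0,0,0.5,0,0,0,0.2],
    [0,0,0.45,0,0,0,0.2]
  ]
}}

```text
clock: 18.05
position: [0.5678, -0.0923, 0.0387]
tool_rot: [0.706, 0.708, -0.0, -0.0]
force: [-1.0, -0.1, -0.7]
grip_width: 0.0521
finger_force: 0.0
```

{"method": "carry_out", "body": {
  "increments": [
    [0,0,0,0,0,0,0.2],
    [0,0,0,0,0,0,-1],
    [0,0,0,0,0,0,-1],
    [0,0,0,0,0,0,-1],
    [0,0,0,0,0,0,-1]
  ]
}}

```text
clock: 18.68
position: [0.568, -0.0923, 0.0401]
tool_rot: [0.706, 0.708, -0.0, 0.0]
force: [-0.3, -0.3, 0.1]
grip_width: 0.0229
finger_force: 28.5
```

{"method": "carry_out", "body": {
  "increments": [
    [0,0,0,0,0,0,-1],
    [0,0,0,0,0,0,-1],
    [0,0,-0.2,0,0,0,-1],
    [0,0,-0.3,0,0,0,-1],
    [0,0,-0.2,0,0,0,-1]
  ]
}}

```text
clock: 19.3
position: [0.5684, -0.0922, 0.0618]
tool_rot: [0.706, 0.708, 0.0, 0.0]
force: [-0.5, -0.6, -1.0]
grip_width: 0.0233
finger_force: 28.4
```

```bash
python3 -c "
from h import *
o=robot.get_obs(); print(o['clock'],o['position'],o['tool_rot'],o['grip_width'])
cv2.imwrite('pics/w7.png',np.hstack([cv2.resize(viewer.camera('wrist')[:,:,::-1],(400,300)),cv2.resize(viewer.camera('scene')[120:270,180:380,::-1],(400,300))]))
"
```

```text
19.3 [ 0.5684232  -0.09219859  0.06179425] [7.06125907e-01 7.08086093e-01 2.57508871e-04 4.71094760e-04] 0.023261134594854294
```

View pics/w7.png

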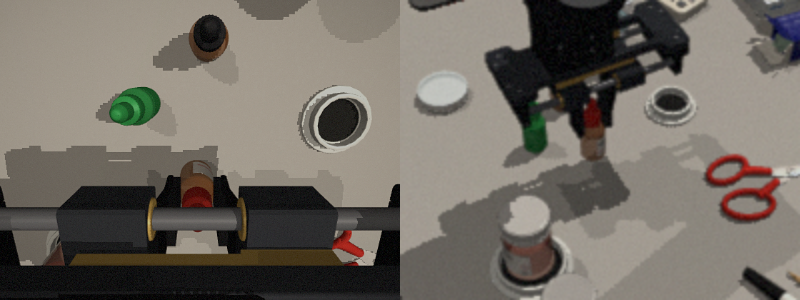

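The red dropper is held upright, clear of the green decoy. In the wrist half it's at (197,190). I'll carry it to the right narrow holder.

{"method": "carry_out", "body": {
  "increments": [
    [-0.5,0.03,-0.6,0,0,0,-1],
    [-0.9,0.03,-0.4,0,0,0,-1],
    [-0.9,0.03,0,0,0,0,-1],
    [-0.9,0.03,0,0,0,0,-1],
    [-0.9,0.03,0,0,0,0,-1]
  ]
}}

```text
clock: 20.02
position: [0.5728, -0.2177, 0.092]
tool_rot: [0.707, 0.708, -0.0, 0.001]
force: [-0.1, -0.3, -1.0]
grip_width: 0.0231
finger_force: 28.4
```

{"method": "carry_out", "body": {
  "increments": [
    [-0.9,0.03,0,0,0,0,-1],
    [-0.9,0.03,0,0,0,0,-1],
    [-0.9,0.03,0,0,0,0,-1],
    [-0.9,0.03,0,0,0,0,-1],
    [-0.5,0.02,0,0,0,0,-1]
  ]
}}

```text
clock: 20.65
position: [0.5768, -0.341, 0.0909]
tool_rot: [0.707, 0.707, -0.0, 0.0]
force: [0.9, 0.3, -0.7]
grip_width: 0.0229
finger_force: 28.4
```

{"method": "carry_out", "body": {
  "increments": [
    [-0.4,0,0,0,0,0,-1],
    [-0.15,0,0,0,0,0,-1],
    [0,0,0,0,0,0,-1],
    [0,0,0,0,0,0,-1],
    [0,0,0,0,0,0,-1]
  ]
}}

```text
clock: 21.28
position: [0.5776, -0.3539, 0.091]
tool_rot: [0.706, 0.708, 0.0, 0.0]
force: [0.1, 0.5, 0.1]
grip_width: 0.0229
finger_force: 28.4
```

```bash
python3 -c "
from h import *
o=robot.get_obs(); print(o['clock'],o['position'],o['tool_rot'],o['grip_width'])
cv2.imwrite('pics/w8.png',np.hstack([cv2.resize(viewer.camera('wrist')[:,:,::-1],(400,300)),cv2.resize(viewer.camera('scene')[200:320,250:410,::-1],(400,300))]))
plan([.577,-.355,.045],5)
"
```

```text
21.275 [ 0.5776138  -0.35386532  0.09100083] [7.05769455e-01 7.08441581e-01 4.39766457e-05 9.26986459e-06] 0.0229288134979265
-0.01, 0.0, 0.31, 0.0, 0.0, 0.01
0.0, 0.0, 0.31, 0.0, 0.0, 0.01
-0.01, -0.01, 0.3, 0.0, 0.0, 0.0
0.0, 0.0, 0.31, 0.0, 0.0, 0.01
-0.01, -0.01, 0.3, 0.0, 0.0, 0.0
```

View pics/w8.png

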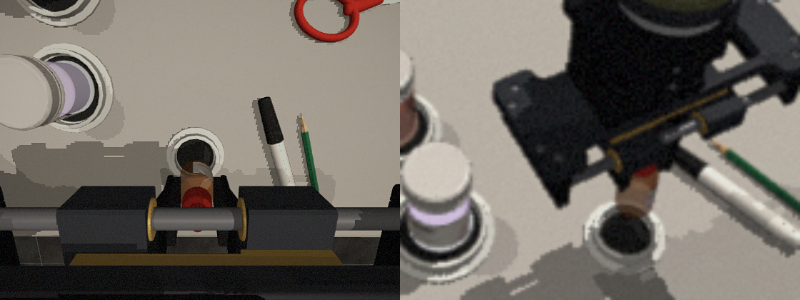

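```bash
python3 -c "
from h import *
for P in ((.5775,-.356,.051),(.577,-.357,.009),(.5775,-.354,.101)): print(((proj('scene',P)-[250,200])*2.5+[400,0]).round(1))
im=viewer.camera('scene'); cv2.imwrite('pics/s9.png',cv2.resize(im[230:310,310:390,::-1],(560,560),interpolation=2))
for P in ((.5775,-.356,.051),(.577,-.357,.009),(.5775,-.354,.101)): print(((proj('scene',P)-[310,230])*7).round(1))
"
```

```text
[631.  199.5]
[625.3 229.3]
[637.  159.9]
[226.8 348.5]
[210.9 431.9]
[243.6 237.7]
```

View pics/s9.png

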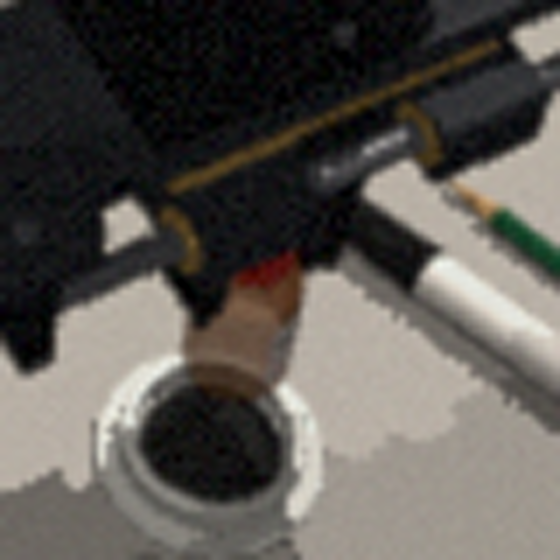

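The bottle base is near (235,370), over the holder floor at (213,440). That's about 2 mm from the prediction, so it fits. Lowering.

{"method": "carry_out", "body": {
  "increments": [
    [0,0,0.31,0,0,0,-1],
    [0,0,0.31,0,0,0,-1],
    [0,0,0.31,0,0,0,-1],
    [0,0,0.31,0,0,0,-1],
    [0,0,0.28,0,0,0,-1]
  ]
}}

```text
clock: 22.05
position: [0.5772, -0.3546, 0.0444]
tool_rot: [0.706, 0.708, -0.0, -0.0]
force: [0.0, 0.2, -0.4]
grip_width: 0.0231
finger_force: 28.4
```

{"method": "carry_out", "body": {
  "increments": [
    [0,0,0,0,0,0,-1],
    [0,0,0,0,0,0,-1],
    [0,0,0,0,0,0,-0.2],
    [0,0,0,0,0,0,0.2],
    [0,0,0,0,0,0,0.3]
  ]
}}

```text
clock: 22.68
position: [0.5775, -0.3547, 0.0455]
tool_rot: [0.706, 0.708, -0.0, 0.0]
force: [-0.1, 0.6, 0.1]
grip_width: 0.045
finger_force: 0.0
```

{"method": "carry_out", "body": {
  "increments": [
    [0,0,0,0,0,0,0.3],
    [0,0,0,0,0,0,0.3],
    [0,0,-0.3,0,0,0,0.3],
    [0,0,-0.6,0,0,0,0.3],
    [0,0,-0.9,0,0,0,0.3]
  ]
}}

```text
clock: 23.3
position: [0.5773, -0.3546, 0.1005]
tool_rot: [0.706, 0.708, -0.0, -0.0]
force: [0.4, -1.0, 1.0]
grip_width: 0.0563
finger_force: 0.0
```

{"method": "carry_out", "body": {
  "increments": [
    [0,0,-0.9,0,0,0,0.2],
    [0,0,-0.9,0,0,0,0.2],
    [0.6,0,-0.6,0,0,0,0.2],
    [1,0,0,0,0,0,0.2],
    [1,0,0,0,0,0,0.2]
  ]
}}

```text
clock: 23.92
position: [0.5774, -0.2742, 0.1723]
tool_rot: [0.706, 0.708, 0.0, 0.0]
force: [-0.9, 0.4, 0.5]
grip_width: 0.0524
finger_force: 0.0
```

{"method": "carry_out", "body": {
  "increments": [
    [1,0,0,0,0,0,0.2],
    [1,0,0,0,0,0,0.2],
    [1,0,0,0,0,0,0.2],
    [1,0,0,0,0,0,0.2],
    [1,0,0,0,0,0,0.2]
  ]
}}

```text
clock: 24.55
position: [0.5764, -0.1239, 0.1719]
tool_rot: [0.706, 0.709, 0.0, 0.0]
force: [0.4, -0.5, 0.1]
grip_width: 0.0523
finger_force: 0.0
```

{"method": "carry_out", "body": {
  "increments": [
    [1,0,0,0,0,0,0.2],
    [0.9,0,0,0,0,0,0.2],
    [0.5,0,0,0,0,0,0.2],
    [0.2,0,0,0,0,0,0.2],
    [0,0,0,0,0,0,0.2]
  ]
}}

```text
clock: 25.18
position: [0.5765, -0.049, 0.1713]
tool_rot: [0.706, 0.708, -0.0, 0.0]
force: [0.3, 0.1, 0.3]
grip_width: 0.0522
finger_force: 0.0
```

```bash
python3 -c "
from h import *
o=robot.get_obs(); print(o['clock'],o['position'],o['tool_rot'],o['grip_width'],o['joints'])
w=viewer.camera('wrist')
cv2.imwrite('pics/w10.png',np.hstack([cv2.resize(w[:,:,::-1],(400,300)),cv2.resize(viewer.camera('scene')[200:320,250:410,::-1],(400,300))]))
h=cv2.cvtColor(w,cv2.COLOR_RGB2HSV)[:260]
m=(h[:,:,2]<60).astype(np.uint8); n,l,s,c=cv2.connectedComponentsWithStats(m)
for k in range(1,n):
  if s[k,4]>200: print(s[k],c[k].round(1),onz('wrist',c[k],.065,o).round(4),onz('wrist',c[k],.004,o).round(4))
plan([.574,.008,.04],10)
"
```

```text
25.175 [ 0.57650155 -0.04897174  0.1713025 ] [ 7.06173857e-01  7.08038414e-01 -2.26192656e-04  1.93130030e-04] 0.05223387136435821 [ 0.6218472   0.26498774 -0.67928751  1.68278983  0.17457258  1.25534361
 -0.09218096]
[509   0  18  41 254] [514.9  21.6] [0.7413 0.0857 0.065 ] [0.7791 0.0983 0.004 ]
[262 117  26  27 544] [274.5 130.4] [0.5753 0.0114 0.065 ] [0.5752 0.0071 0.004 ]
[   0  121   31  139 2173] [ 10.1 213.5] [ 0.3625 -0.0548  0.065 ] [ 0.3139 -0.0742  0.004 ]
[ 377  174   38   38 1125] [395.7 192.9] [ 0.6714 -0.0366  0.065 ] [ 0.6932 -0.0518  0.004 ]
[199 245  25  15 287] [212.2 253.2] [ 0.5236 -0.0889  0.065 ] [ 0.5117 -0.1161  0.004 ]
[327 245  26  15 285] [338.8 253.3] [ 0.6292 -0.0886  0.065 ] [ 0.6414 -0.1157  0.004 ]
0.19, -0.01, 0.44, 0.0, 0.0, 0.0
0.19, -0.01, 0.44, 0.0, 0.0, 0.0
0.19, -0.01, 0.44, 0.0, 0.0, 0.0
0.2, -0.01, 0.44, 0.0, 0.0, 0.0
0.19, -0.01, 0.43, 0.0, 0.0, 0.0
0.2, -0.01, 0.44, 0.0, 0.0, 0.0
0.19, 0.0, 0.43, 0.0, 0.0, 0.0
0.2, -0.01, 0.44, 0.0, 0.0, 0.0
0.19, 0.0, 0.43, 0.0, 0.0, 0.0
0.2, -0.01, 0.44, 0.0, 0.01, 0.01
```

View pics/w10.png

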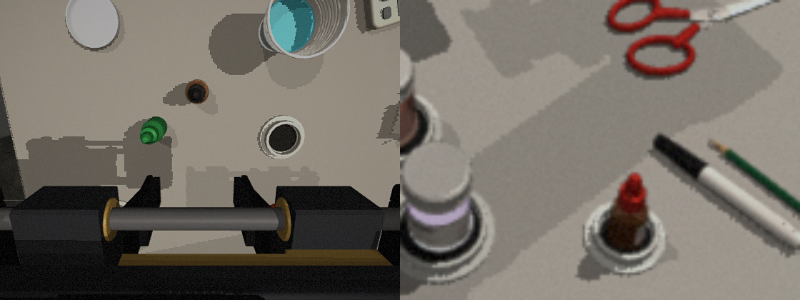

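The red dropper stands in the right narrow holder, at scene-half (630,225). The brown dropper is at wrist full-frame (274,130). Including this one I've viewed 15 pictures, one over the limit of 14, so I'll view no more and check the rest by numbers only.

{"method": "carry_out", "body": {
  "increments": [
    [0.4,-0.01,0.4,0,0,0,0.2],
    [0.5,-0.01,0.4,0,0,0,0.2],
    [0.5,-0.01,0.4,0,0,0,0.2],
    [0.4,-0.01,0.3,0,0,0,0.2],
    [0.12,-0.01,0.2,0,0,0,0.2]
  ]
}}

```text
clock: 25.9
position: [0.5746, 0.0106, 0.1195]
tool_rot: [0.705, 0.709, -0.0, -0.0]
force: [-0.3, 0.6, 0.0]
grip_width: 0.0521
finger_force: 0.0
```

{"method": "carry_out", "body": {
  "increments": [
    [0,0,0.4,0,0,0,0.2],
    [0,0,0.6,0,0,0,0.2],
    [0,0,0.6,0,0,0,0.2],
    [0,0,0.6,0,0,0,0.2],
    [0,0,0.48,0,0,0,0.2]
  ]
}}

```text
clock: 26.52
position: [0.5744, 0.0087, 0.0382]
tool_rot: [0.706, 0.708, -0.0, -0.0]
force: [-0.6, 0.1, 0.6]
grip_width: 0.0524
finger_force: 0.0
```

{"method": "carry_out", "body": {
  "increments": [
    [0,0,0,0,0,0,0.2],
    [0,0,0,0,0,0,-1],
    [0,0,0,0,0,0,-1],
    [0,0,0,0,0,0,-1],
    [0,0,0,0,0,0,-1]
  ]
}}

```text
clock: 27.15
position: [0.5751, 0.0088, 0.0401]
tool_rot: [0.706, 0.708, 0.0, 0.0]
force: [0.5, -0.3, -0.7]
grip_width: 0.023
finger_force: 28.7
```

{"method": "carry_out", "body": {
  "increments": [
    [0,0,0,0,0,0,-1],
    [0,0,0,0,0,0,-1],
    [0,0,-0.3,0,0,0,-1],
    [0,0,-0.6,0,0,0,-1],
    [0,0,-0.6,0,0,0,-1]
  ]
}}

```text
clock: 27.78
position: [0.5753, 0.0091, 0.0866]
tool_rot: [0.706, 0.708, 0.0, 0.0]
force: [0.8, 0.0, 0.9]
grip_width: 0.0231
finger_force: 28.7
```

```bash
python3 -c "
from h import *
plan([.694,-.0505,.09],10)
"
```

```text
-0.2, 0.4, -0.01, 0.0, 0.0, 0.0
-0.2, 0.39, -0.01, 0.0, 0.0, 0.0
-0.2, 0.4, -0.01, 0.0, 0.0, 0.0
-0.2, 0.39, -0.01, 0.0, 0.0, 0.0
-0.2, 0.4, -0.01, 0.0, 0.0, 0.0
-0.2, 0.39, -0.01, 0.0, 0.0, 0.01
-0.2, 0.4, -0.01, 0.0, 0.0, 0.0
-0.2, 0.39, -0.01, 0.0, 0.0, 0.01
-0.2, 0.4, -0.01, 0.0, 0.0, 0.0
-0.19, 0.39, -0.02, 0.01, 0.0, 0.01
```

{"method": "carry_out", "body": {
  "increments": [
    [-0.2,0.4,0,0,0,0,-1],
    [-0.2,0.4,0,0,0,0,-1],
    [-0.2,0.4,0,0,0,0,-1],
    [-0.2,0.4,0,0,0,0,-1],
    [-0.2,0.4,0,0,0,0,-1]
  ]
}}

```text
clock: 28.4
position: [0.6356, -0.0213, 0.0842]
tool_rot: [0.706, 0.708, -0.0, -0.0]
force: [-0.5, -0.2, -1.2]
grip_width: 0.0226
finger_force: 28.7
```

{"method": "carry_out", "body": {
  "increments": [
    [-0.2,0.4,0,0,0,0,-1],
    [-0.2,0.4,0,0,0,0,-1],
    [-0.2,0.4,0,0,0,0,-1],
    [-0.2,0.4,0,0,0,0,-1],
    [-0.2,0.35,0,0,0,0,-1]
  ]
}}

```text
clock: 29.02
position: [0.6943, -0.0511, 0.0848]
tool_rot: [0.706, 0.708, -0.0, 0.0]
force: [0.1, 0.3, 0.0]
grip_width: 0.023
finger_force: 28.7
```

{"method": "carry_out", "body": {
  "increments": [
    [0,0,0,0,0,0,-1],
    [0,0,0,0,0,0,-1],
    [0,0,0,0,0,0,-1],
    [0,0,0,0,0,0,-1],
    [0,0,0,0,0,0,-1]
  ]
}}

```text
clock: 29.65
position: [0.6935, -0.0507, 0.085]
tool_rot: [0.706, 0.708, -0.0, 0.0]
force: [0.4, -0.5, -0.7]
grip_width: 0.023
finger_force: 28.7
```

```bash
python3 -c "
from h import *
o=robot.get_obs(); w=viewer.camera('wrist')
h=cv2.cvtColor(w,cv2.COLOR_RGB2HSV)
plan([.694,-.051,.046],5)
m=((h[:,:,2]<60)).astype(np.uint8)[:245]; n,l,s,c=cv2.connectedComponentsWithStats(m)
for k in range(1,n):
  if s[k,4]>150: print(s[k],c[k].round(1))
b=((h[:,:,0]<18)&(h[:,:,1]>70)).astype(np.uint8)[:270,220:330]
n,l,s,c=cv2.connectedComponentsWithStats(b)
for k in range(1,n):
  if s[k,4]>50: print('brown',s[k]+[220,0,0,0,0],(c[k]+[220,0]).round(1))
print(onz('wrist',(275,200),.004,o))
"
```

```text
0.0, 0.0, 0.26, 0.0, 0.0, 0.01
0.0, 0.0, 0.26, 0.0, 0.0, 0.0
0.0, 0.01, 0.26, 0.0, 0.0, 0.01
-0.01, 0.0, 0.26, 0.0, 0.0, 0.0
0.0, 0.01, 0.26, 0.0, 0.0, 0.01
[524 150  36  23 392] [541.5 159.1]
[510 192  31  31 447] [524.2 209.3]
[ 249  195   53   46 1402] [273.1 213.9]
[ 21 202  38  26 369] [ 40.8 212.3]
brown [ 251  213   50   57 1233] [274.9 244.1]
[ 0.69282371 -0.03752833  0.004     ]
```

{"method": "carry_out", "body": {
  "increments": [
    [0,0,0.26,0,0,0,-1],
    [0,0,0.26,0,0,0,-1],
    [0,0,0.26,0,0,0,-1],
    [0,0,0.26,0,0,0,-1],
    [0,0,0.27,0,0,0,-1]
  ]
}}

```text
clock: 30.32
position: [0.6935, -0.0508, 0.0448]
tool_rot: [0.706, 0.708, -0.0, -0.0]
force: [0.5, -0.7, -0.8]
grip_width: 0.0229
finger_force: 28.7
```

{"method": "carry_out", "body": {
  "increments": [
    [0,0,0,0,0,0,-1],
    [0,0,0,0,0,0,-1],
    [0,0,0,0,0,0,-0.2],
    [0,0,0,0,0,0,0.2],
    [0,0,0,0,0,0,0.3]
  ]
}}

```text
clock: 30.95
position: [0.6937, -0.0508, 0.0458]
tool_rot: [0.706, 0.708, 0.0, 0.0]
force: [0.2, 0.1, 0.6]
grip_width: 0.0449
finger_force: 0.0
```

{"method": "carry_out", "body": {
  "increments": [
    [0,0,0,0,0,0,0.3],
    [0,0,0,0,0,0,0.3],
    [0,0,-0.3,0,0,0,0.3],
    [0,0,-0.6,0,0,0,0.3],
    [0,0,-0.9,0,0,0,0.3]
  ]
}}

```text
clock: 31.58
position: [0.6934, -0.0507, 0.1007]
tool_rot: [0.706, 0.708, -0.0, -0.0]
force: [0.4, 0.3, 0.1]
grip_width: 0.0565
finger_force: 0.0
```

{"method": "carry_out", "body": {
  "increments": [
    [0,0,-0.9,0,0,0,0.3],
    [0,0,-0.9,0,0,0,0.3],
    [-0.6,0,-0.6,0,0,0,0.3],
    [-1,0,0,0,0,0,0.3],
    [-1,0,0,0,0,0,0.3]
  ]
}}

```text
clock: 32.2
position: [0.6938, -0.1314, 0.1726]
tool_rot: [0.706, 0.708, -0.0, 0.001]
force: [0.1, 0.4, 0.1]
grip_width: 0.0566
finger_force: 0.0
```

{"method": "carry_out", "body": {
  "increments": [
    [-1,0,0,0,0,0,0.3],
    [-1,0,0,0,0,0,0.3],
    [-1,0,0,0,0,0,0.3],
    [-1,0,0,0,0,0,0.3],
    [-1,0,0,0,0,0,0.3]
  ]
}}

```text
clock: 32.83
position: [0.6934, -0.2818, 0.172]
tool_rot: [0.707, 0.708, -0.0, 0.0]
force: [0.4, -0.2, -0.4]
grip_width: 0.0565
finger_force: 0.0
```

```bash
python3 -c "
from h import *
o=robot.get_obs(); print(o['clock'],o['position'])
im=viewer.camera('top'); h=cv2.cvtColor(im,cv2.COLOR_RGB2HSV); sc=viewer.camera('scene'); hs=cv2.cvtColor(sc,cv2.COLOR_RGB2HSV)
def f(hh,nm,c,r,cond):
  x0,y0=int(c[0]-r),int(c[1]-r); m=cond(hh[y0:y0+2*r,x0:x0+2*r].astype(int)); yy,xx=np.nonzero(m); 
  if len(xx)<5: print(nm,'none',len(xx));return
  p=(xx.mean()+x0,yy.mean()+y0); print(nm,len(xx),np.round(p,1),'x',xx.min()+x0,xx.max()+x0,'y',yy.min()+y0,yy.max()+y0)
  return p
red=lambda q:((q[:,:,0]<8)|(q[:,:,0]>172))&(q[:,:,1]>140)
br=lambda q:(q[:,:,0]<20)&(q[:,:,1]>85)&(q[:,:,2]<150)
for nm,H in (('n1',(.6935,-.0515)),('n2',(.576,-.357))):
  P=[*H,.064]; print(nm,'exp top',proj('top',P).round(1),'scene cap',proj('scene',P).round(1),'scene body',proj('scene',[*H,.022]).round(1),'tip',proj('scene',[*H,.088]).round(1),proj('top',[*H,.088]).round(1))
  for cam,hh in (('top',h),('scene',hs)):
    f(hh,cam+' red',proj(cam,P),14,red); f(hh,cam+' brown',proj(cam,[*H,.022]),12,br)
    f(hh,cam+' dark',proj(cam,P),14,lambda q:q[:,:,2]<55)
for px,z in (((174.6,260.9),.014),):
  d=f(h,'dish',px,20,lambda q:q[:,:,2]>180)
f(h,'cup water',(176,155),16,lambda q:(abs(q[:,:,0]-95)<12)&(q[:,:,1]>120))
old=cv2.cvtColor(cv2.imread('pics/top0.png'),cv2.COLOR_BGR2HSV); f(old,'cup old',(176,155),16,lambda q:(abs(q[:,:,0]-95)<12)&(q[:,:,1]>120))
"
```

```text
32.825 [ 0.69344867 -0.28177788  0.17200498]
n1 exp top [237.3 142.5] scene cap [316.2 153.1] scene body [315.3 166.3] tip [316.8 145.1] [236.  139.7]
top red none 0
top brown 33 [238.2 146.4] x 232 243 y 140 150
top dark 23 [238.8 146.3] x 236 246 y 140 155
scene red none 1
scene brown 158 [315.3 165.4] x 310 321 y 157 174
scene dark 76 [316.1 152.8] x 313 319 y 145 158
n2 exp top [387.9 194.1] scene cap [342.7 276.8] scene body [340.4 288.5] tip [344.2 269.7] [390.  192.3]
top red none 0
top brown none 0
top dark none 0
scene red 134 [342.3 277.9] x 335 347 y 270 287
scene brown 285 [340.4 287.2] x 333 348 y 276 299
scene dark 39 [337. 288.] x 331 346 y 286 289
dish 1251 [172.4 257.1] x 154 193 y 240 279
cup water 378 [175.8 155.1] x 164 187 y 144 166
cup old 385 [175.7 155.1] x 164 187 y 144 167
```

```bash
python3 -c "
from rig import robot
print(robot.job_done())"
```

```text
the job is handed in; nothing more can be done
None
```

I handed the job in at about 33 s: both jars were placed in the wide holders first, then the red and brown droppers in the narrow ones, all measured upright and centred and the cup unmoved; the dish was not measured but the arm never went near it, no verdict came back, and I viewed 15 pictures against the limit of 14.

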